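# Shut the kit drawer, then hold the bearing tray over the inspection lens

## Robot

A 6-joint arm with a two-finger parallel gripper is mounted at the origin on a cart in front of the work surface, level with it; the furniture and walls round the work are solid. World frame = base frame: x ahead of the robot, y to its left, z up, the work surface at z = 0. Lengths are in m, angles in rad, forces in N, time in s.
With the tool pointing down it reaches from about 0.3 to 0.875 m from the base axis. Payload 4.2 kg.
Tool frame: the origin (TCP) lies on the mounting face of the last link; the fingertips stand 173 mm ahead of it and the grasp point (between the pads) lies 155 mm ahead of it; z points along the fingers, y is the line along which they close (so a half turn about z gives the same grasp; the last joint's range is limited). The gripper opens to 85 mm and grips with 20 to 120 N. Pads are 22 mm wide; open, the fingers measure 114 mm over their backs; the gripper's body (76 mm by 85 mm) begins 54 mm behind the grasp point. The pads swing forward as they close: fully open they stand 13 mm farther back than shut.
Start: joints at [1.168, 0.32, 1.565, -0, 1.257, -0.02], TCP at [0.215, 0.533, 0.405] pointing down, gripper open.
Joint ranges: [-3.11, 3.11], [-0.84, 2.01], [0.21, 2.61], [-1.34, 4.49], [0.05, 2.63], [-2.56, 2.56]. Speed limits (rad/s): [2.57, 2.57, 3.14, 3.14, 3.14, 3.14].

## Interface

Orientations are given as a rotation vector (axis times angle).
In Python, from cell import ctrl gives the robot as it stands.
- The arm moves only by the shell command python3 -m inch 'ROWS' [OPENING]. ROWS is JSON, a list of rows, each a list of 4 numbers: the shift along the tool's x, y, z in cm, then the turn about the tool's z in degrees. In form: [[x, y, z, turn], ...]. A call has 1 to 12 rows; each row is the pose to reach, as a shift and turn from the pose commanded when the call began, along the tool's axes at that moment; what a row does not reach only later rows make up. A row lasts 1/8 s, in which the tool goes at most 62.5 mm and 10.7 degrees, less where a joint would pass 70% of its speed; a pose out of reach is approached as far as the arm can. A call with a gripper value outside its range is refused whole. OPENING is the finger opening in cm, from 0 to 8.54, set as the call begins (- or left out, the last holds). The fingers move at their own pace and stop on an object; the grip force is fixed at half the most. Time passes only in rows, so rows that repeat a pose let the fingers close. It gives the time, the measured TCP pose, the force, the opening and the grip force at its end, in the units of the state.
- ctrl.sense(): the state, without advancing time (a new reading comes with each control period).
- ctrl.capture(name): name is "scene" or "top"; returns a dict with "color" (420x560x3 uint8, red, green, blue), "fx", "fy", "cx", "cy" (pixels), "T" (4x4, takes a point from camera to world coordinates). Camera axes: x right, y up, looking along -z (the intrinsics and any distortion apply to the point x, -y, -z); pixel columns grow to the right and rows downward; lengths in m; the calibration is good to about 2 mm. A picture is of the moment at which its call begins. There is no depth.
- ctrl.finish_job(): hands the job in; it is judged then, once.
The state is a dict: "t": time; "q": joint angles; "qvel": joint speeds; "joint_torque": joint torques, N m; "position": TCP position; "tcp_rot": TCP orientation; "ft_force": force on the tool from outside, world axes, zero at the start; "moment": the same for the moment, N m; "opening": opening from 0.0 (shut) to 1.0 (fully open); "gripper_force": force on a finger pad.
Only numpy, scipy, OpenCV 4.12 (cv2) and the standard library are available. Lean on these libraries where they do the work, as an engineer would, in place of code of your own. Each camera call takes 0.05 s, during which the arm holds its last target. There are 200 camera calls.

## Task

Push the open blue drawer of the inspection station fully home until it clicks in, then lift the bearing tray off its wooden block by its black grip, without touching or losing the loose steel ball, and bring it over the upward-looking lens on top of the station. Finish there still holding the tray in the gripper: level and still, the ball's pocket centred over the lens, the tray clear of it with its underside about 50 mm above. Leave the other things on the bench where they are.

Things in the scene. Friction and masses are not known exactly. Their poses are not given: they have to be found in the camera images.
- drawer_front (a point): centre of the outer face of the drawer's blue front panel, 84 mm above the bench (panel 120 mm wide, 56 mm high, flat, black strip on its upper part). Its x axis points straight into the station: the drawer shuts along +x; y along the panel, z up. Under the drawer is the station's white base, its top 6 mm below the panel.
- drawer (a joint): how far the drawer stands open, in m: 0 = fully home against its stop, 0.09 = fully open. It slides with about 1 to 2 N of friction; some 14 mm before home a sprung detent sets in (about 5 to 8 N more to get past it), and over the last few mm it pulls the drawer home and keeps it there.
- lens (a point): centre of the dark blue glass of the upward-looking lens, on top of the station, 126 mm above the bench: a black round housing of 52 mm diameter standing 10 mm above the station's grey top, in a white ring of 68 mm. x, y, z axes as those of the drawer front.
- station: fixed inspection station: grey box 160 mm (x) by 120 mm (y), from 50 to 116 mm above the bench, on a white base 50 mm high and 136 mm wide that reaches 112 mm out in front of the box; origin at the bench under the middle of the grey box; the lens is 20 mm from the middle towards +x, the drawer at -x.
- tray_grip (a point): middle of the upright black grip fin of the bearing tray, 46 mm above the tray's underside. The fin is 40 mm long along the tray's x and 12 mm thick along y, its top 62 mm above the underside; pinch it across y. The ball's pocket lies 40 mm away along +x, a brass counterweight disc as far along -x.
- rest: fixed wooden block, 130 mm (x) by 80 mm (y) by 50 mm high, on which the tray lies at the start; origin at the bench under its middle
- tray: the bearing tray: aluminium plate 124 mm (x) by 56 mm (y) by 6 mm, about 0.2 kg, black grip fin in its middle, brass disc (30 mm across, top 14 mm above the underside) at one end; origin at the centre of its underside, x towards the ball's pocket, z up.
- pocket (a point): centre of the floor of the ball's pocket, 6 mm above the tray's underside, 40 mm from the tray's middle along the tray's +x: a pale round window 29 mm across with a blue rim 3.5 mm high, 37 mm outer diameter. The ball rolls over the rim if the tray is tipped or jerked too far (about 40 degrees at rest).
- ball_center (a point): centre of the loose steel ball, 22 mm diameter, 44 g, that lies in the pocket and can roll about 6 mm in it.
- bin_big_yellow: fixed big yellow bin full of tools, 190 mm high; its front wall stands at x = 0.535 to 0.57 and its left front corner at about x = 0.535, y = -0.19: keep the lifted tray and the gripper clear of it; origin under its middle
- tape_roll: bystander: black roll of tape lying flat, 65 mm across, 19 mm high; origin under its middle
- screw_tin: bystander: open grey tin of screws, 75 mm across, 56 mm high; origin under its middle
- pine_block: bystander: pine block lying flat, 62 mm by 115 mm (y), 36 mm high; origin under its middle

How it is judged:
On the way, in this order (a step that is already met when the one before it is completed fails the run):
1. the drawer is home in its detent (within 3 mm), the tray still standing (value of joint drawer below 0.003 m and height (world z) of tray below 0.06 m), for 0.3 s.
2. the tray is lifted clear of its wooden block in the gripper, the ball in its pocket (height (world z) of tray above 0.08 m and contact force between tray and the fingers above 0.5 N and distance between ball_center and pocket below 0.022 m), for 0.2 s.
At the end, for the whole second after the job is handed in: The drawer is home (within 3 mm); the gripper still holds the tray, level within 6 degrees and still, touching nothing else, the ball in its pocket, the pocket's centre within 15 mm of the lens's axis, the tray's underside 25 to 80 mm above the lens (value of joint drawer below 0.003 m and horizontal distance between pocket and lens below 0.015 m and z of pocket in the frame of lens between 0.031 and 0.086 m and angle between tray's own z axis and vertical below 0.105 rad and linear speed of tray below 0.02 m/s and linear speed of ball below 0.05 m/s and distance between ball_center and pocket below 0.022 m and contact force between tray and the fingers above 0.5 N and contact force between tray and station below 0.05 N and contact force between tray and rest below 0.05 N); the arm keeps its last pose, push and grip.
It fails at once if the ball leaves its pocket (distance between ball_center and pocket above 0.022 m).
It fails at once if the robot touches the ball (contact force between any of the arm, the fingers and ball above 0.3 N).
It fails at once if a bystander is moved by more than 20 mm (distance of any of tape_roll, screw_tin, pine_block from where it was at the start of the episode above 0.02 m).
It also fails if it takes over 61 s, if anything falls off the work surface, if the arm or the gripper's body presses on something with over 40 N, if the wrist force passes 120 N, or if a joint passes its speed limit or range.

## Working session

There is one attempt and no reset: what is moved stays moved. The work goes in short steps, Python scripts to look and compute and a shell command to move; the robot and the scene stay as the last step left them, time stands still between calls to the robot, and variables do not carry over. Pictures are saved under pics/ and viewed, at most 10 in all, crops included, and the job is handed in when it is done.

```bash
mkdir -p pics; ls
cat > h.py <<'E'
import numpy as np, cv2, pickle
from cell import ctrl
def ray(c,u,v):
    d=np.array([(u-c['cx'])/c['fx'],-(v-c['cy'])/c['fy'],-1.]); T=np.array(c['T'])
    return T[:3,3],T[:3,:3]@d
def onz(c,u,v,z):
    o,d=ray(c,u,v); return o+d*(z-o[2])/d[2]
E
python3 - <<'E'
from h import *
for n in("scene","top"):
    c=ctrl.capture(n); pickle.dump(c,open(n+'.pkl','wb')); cv2.imwrite(f'pics/{n}0.png',c['color'][:,:,::-1])
    print(n,{k:v for k,v in c.items() if k!='color'})
s=ctrl.sense();print(s)
E
```

```text
pics
scene {'fx': 404.35328876275776, 'fy': 404.35328876275776, 'cx': 275.96145360719913, 'cy': 210.17841736059137, 'T': array([[-0.62808458, -0.49174052,  0.6030763 ,  1.32837618],
       [ 0.77793093, -0.37862093,  0.50146751,  0.63479306],
       [-0.01825459,  0.78411572,  0.62034612,  0.88286101],
       [ 0.        ,  0.        ,  0.        ,  1.        ]])}
top {'fx': 385.4941500614494, 'fy': 385.4941500614494, 'cx': 271.5299617680801, 'cy': 206.58338907268256, 'T': array([[-0.02822121,  0.99696011, -0.072623  ,  0.47550679],
       [-0.99949117, -0.0270631 ,  0.0168819 ,  0.0049915 ],
       [ 0.01486518,  0.07306248,  0.99721658,  1.14361225],
       [ 0.        ,  0.        ,  0.        ,  1.        ]])}
{'t': 0.1, 'q': array([ 1.16799314e+00,  3.20263429e-01,  1.56552076e+00,  1.54313040e-06,
        1.25738124e+00, -1.99898373e-02]), 'qvel': array([ 0.00060519, -0.00374779, -0.00436722,  0.00057171,  0.00065579,
       -0.00131148]), 'joint_torque': array([ 1.93921442e-03, -4.16410482e+01, -2.34708327e+01,  1.26704472e-04,
        4.82173258e-03,  1.07702706e-05]), 'position': array([0.21472426, 0.53326497, 0.40395982]), 'tcp_rot': array([-5.97594304e-01, -3.08389319e+00,  2.41477719e-03]), 'ft_force': array([ 0.17795309,  0.40482312, -0.28076051]), 'moment': array([ 0.02080691,  0.01465991, -0.01953214]), 'gripper_force': 0.0, 'opening': 1.0034281008955874}
```

View pics/scene0.png

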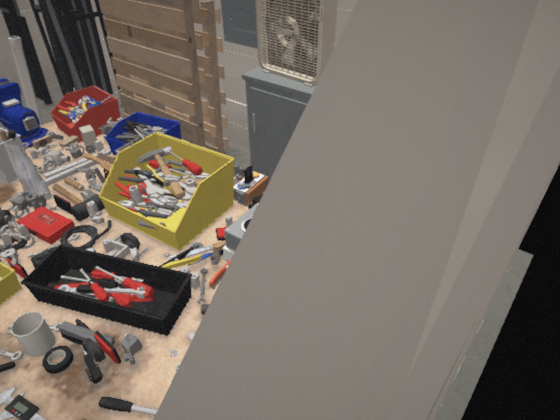

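View pics/top0.png

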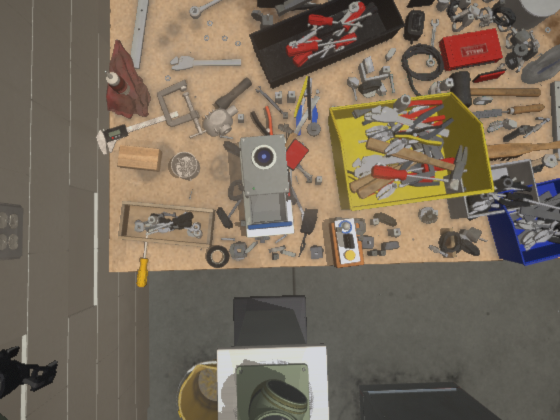

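The arm blocks the scene view. In the top view the station is at (265,170), the drawer front at about (270,228), and the tray on its block at about (347,240). The tape is at (217,256), the tin at (185,165) and the pine block at (138,158). I'll zoom in on the top view.

Run:
```python
from h import *
c=pickle.load(open('top.pkl','rb'));im=c['color'][120:272,200:390,::-1]
cv2.imwrite('pics/z.png',cv2.resize(im,None,fx=3.9,fy=3.9,interpolation=cv2.INTER_CUBIC))
hsv=cv2.cvtColor(c['color'],cv2.COLOR_RGB2HSV)
def show(lo,hi,box,n):
    m=cv2.inRange(hsv,lo,hi);k=np.zeros_like(m);x0,y0,x1,y1=box;k[y0:y1,x0:x1]=m[y0:y1,x0:x1]
    for q in cv2.findContours(k,cv2.RETR_EXTERNAL,cv2.CHAIN_APPROX_NONE)[0]:
        if cv2.contourArea(q)>12: print(n,cv2.contourArea(q),cv2.minAreaRect(q))
show((100,90,20),(130,255,255),(240,140,290,175),'lens')
show((100,90,20),(130,255,255),(230,195,310,250),'front')
show((5,120,80),(20,255,255),(325,210,370,275),'orangewood')
show((21,100,80),(32,255,255),(325,210,370,275),'brass')
show((95,80,30),(130,255,255),(325,210,370,275),'rim')
```

```text
front 108.5 ((269.4820556640625, 224.81124877929688), (3.697554588317871, 43.185543060302734), 84.5596694946289)
orangewood 195.5 ((347.19659423828125, 243.72036743164062), (44.85090637207031, 28.15955352783203), 83.48019409179688)
brass 63.5 ((349.7500305175781, 254.75003051757812), (9.192388534545898, 8.485280990600586), 45.0)
```

View pics/z.png

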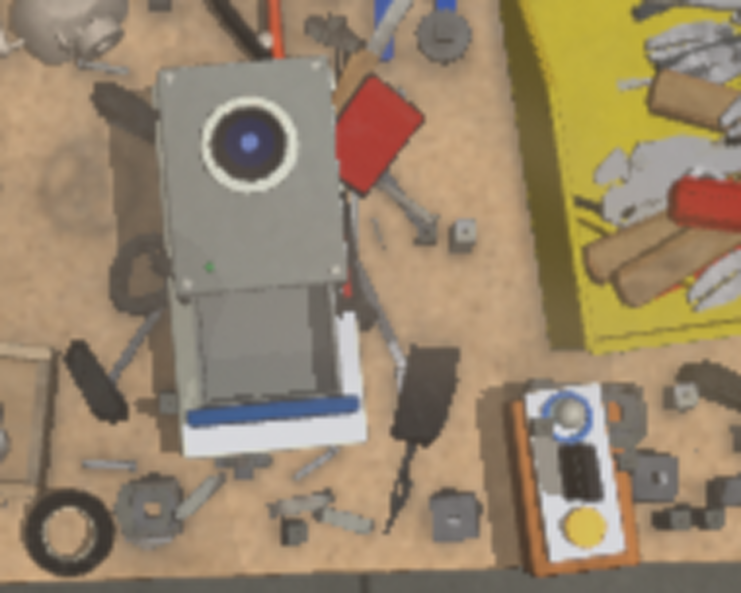

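The zoom shows the lens at about px (263.7,156.3) and the drawer's blue top edge running from (248,226) to (292,224). The tray has its pocket up-image at (345.3,226.6), its fin at (348.4,240.7) and its brass disc at (349.4,254.8). It is yawed only slightly from +x.

Run:
```python
from h import *
from scipy.spatial.transform import Rotation as R
c=pickle.load(open('top.pkl','rb'))
P=lambda x,y,z:onz(c,200+x/3.9-.37,120+y/3.9-.37,z)
f=lambda p:np.round(p,4)
L=P(250,143,.126);print('lens',f(L), 'ring', f(P(250,144,.117)))
a,b=P(187,426,.112),P(359,413,.112);print('front edge',f(a),f(b),f((a+b)/2),np.degrees(np.arctan2(*(b-a)[:2]))+180, np.linalg.norm(a-b))
print('box tl tr bl br',*[f(P(*q,.116)) for q in((158,72),(333,58),(178,294),(346,281))])
k,g,d=P(568,417,.0595),P(580,472,.112),P(584,527,.064);print('pocket,grip,disc',f(k),f(g),f(d),'mid',f((k+d)/2),np.linalg.norm(k-d),np.degrees(np.arctan2(*(k-d)[[1,0]])))
print('plate',*[f(P(*q,.056)) for q in((527,390),(601,384),(548,563),(624,549))])
print('tape',f(P(70,531,.019)))
Rm=R.from_rotvec(ctrl.sense()['tcp_rot']).as_matrix();print(f(Rm))
```

```text
lens [0.6848 0.0048 0.126 ] ring [0.686  0.0048 0.117 ]
front edge [0.4928 0.0531 0.112 ] [ 0.4984 -0.0649  0.112 ] [ 0.4956 -0.0059  0.112 ] 357.2837178494081 0.11822022841660391
box tl tr bl br [0.7383 0.0672 0.116 ] [ 0.7453 -0.0545  0.116 ] [0.5833 0.057  0.116 ] [ 0.5892 -0.0586  0.116 ]
pocket,grip,disc [ 0.4924 -0.2195  0.0595] [ 0.4537 -0.2153  0.112 ] [ 0.4135 -0.2267  0.064 ] mid [ 0.4529 -0.2231  0.0617] 0.07942653792767006 5.229248961725747
plate [ 0.5129 -0.1912  0.056 ] [ 0.5157 -0.2452  0.056 ] [ 0.388  -0.2013  0.056 ] [ 0.3964 -0.2566  0.056 ]
tape [0.419 0.146 0.019]
[[-9.276e-01  3.735e-01 -6.000e-04]
 [ 3.735e-01  9.276e-01 -1.400e-03]
 [ 0.000e+00 -1.600e-03 -1.000e+00]]
```

```bash
python3 -m inch '[[-4,-4,0,-4],[-8,-8.4,0,-8],[-12,-12.6,0,-12],[-16,-16.8,0,-16],[-20,-21,0,-20],[-24,-25.2,0,-24.6],[-28,-29.4,0,-24.6],[-32,-33.6,0,-24.6],[-36,-37.8,0,-24.6],[-40.2,-42.2,0,-24.6],[-40.2,-42.2,0,-24.6],[-40.2,-42.2,0,-24.6]]' 0
cat > m.py <<'E'
from h import *
from scipy.spatial.transform import Rotation as R
def st():
    s=ctrl.sense();M=R.from_rotvec(s['tcp_rot']).as_matrix()
    print('t',round(s['t'],2),'p',np.round(s['position'],4),'M',np.round(M,4).tolist(),'yaw_y',np.degrees(np.arctan2(M[1,1],M[0,1])),'ft',np.round(s['ft_force'],1),'op',s['opening'],s['gripper_force'],'q',np.round(s['q'],2))
    return s,M
if __name__=='__main__': st()
E
python3 m.py
```

```text
t: 1.6
position: [0.4297, -0.0081, 0.4043]
tcp_rot: [0.072, -3.139, -0.001]
ft_force: [-0.6, 0.3, -0.2]
opening: 0.0
gripper_force: 0.0
t 1.6 p [ 0.4297 -0.0081  0.4043] M [[-0.999, -0.0456, -0.0014], [-0.0456, 0.999, 0.0008], [0.0013, 0.0008, -1.0]] yaw_y 92.61135401600787 ft [-0.6  0.3 -0.2] op 0.0004952342560739674 0.0 q [-0.05  0.09  1.87  0.    1.19 -1.66]
```

```bash
python3 -m inch '[[0,0,5,0],[0,0,10,0],[0,0,14,0],[0,0,15.8,0],[0,0,15.8,0]]'
python3 - <<'E'
from h import *
for n in("scene","top"):
    c=ctrl.capture(n); pickle.dump(c,open(n+'1.pkl','wb')); 
    if n=='scene': cv2.imwrite('pics/scene1.png',c['color'][:,:,::-1])
E
```

```text
t: 2.22
position: [0.4292, -0.0067, 0.2457]
tcp_rot: [0.077, -3.137, -0.001]
ft_force: [-0.2, 0.2, -0.1]
opening: -0.001
gripper_force: 0.0
```

View pics/scene1.png

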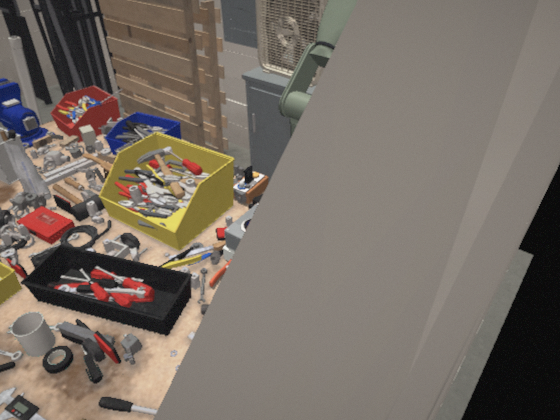

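The scene camera is mostly hidden by a pillar, but the tray on its block can be seen at (250,183). Next I push the drawer.

```bash
python3 -m inch '[[-2,0,0,0],[-4,0,0,0],[-5,0,0,0],[-6,0,0,0],[-7,0,0,0],[-8,0,0,0],[-9,0,0,0],[-10,0,0,0],[-10.8,0,0,0],[-11.4,0,0,0],[-12,0,0,0]]'; python3 -c "
from h import *
c=ctrl.capture('top');pickle.dump(c,open('top2.pkl','wb'))
A=cv2.resize(c['color'][135:265,215:300,::-1],None,fx=4.4,fy=4.4,interpolation=2)
B=pickle.load(open('scene1.pkl','rb'))['color'][155:215,215:280,::-1];B=cv2.resize(B,(400,370),interpolation=2)
o=np.zeros((572,790,3),np.uint8);o[:A.shape[0],:A.shape[1]]=A;o[:370,380:780]=B;cv2.imwrite('pics/c2.png',o)"
```

```text
t: 3.7
position: [0.5495, -0.0026, 0.2466]
tcp_rot: [0.073, -3.137, -0.0]
ft_force: [-11.8, -0.3, 10.6]
opening: -0.0
gripper_force: 5.2
```

View pics/c2.png

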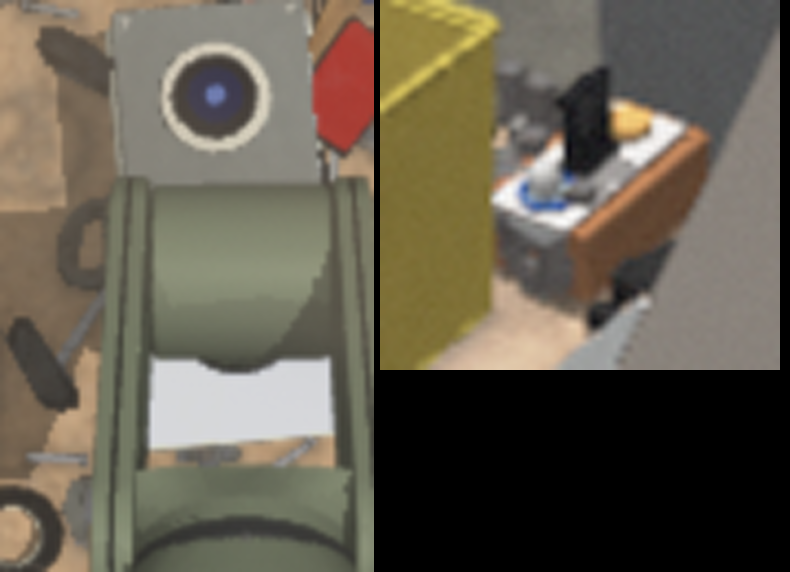

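```bash
python3 -m inch '[[-0.4,0,0,0],[-0.8,0,0,0]]';python3 -m inch '[[-0.3,0,0,0],[-0.6,0,0,0]]'
```

```text
t: 4.0
position: [0.5558, -0.0023, 0.2467]
tcp_rot: [0.073, -3.133, -0.0]
ft_force: [-6.4, 1.2, 3.6]
opening: -0.003
gripper_force: 3.5
t: 4.25
position: [0.5626, -0.0019, 0.2466]
tcp_rot: [0.073, -3.135, -0.0]
ft_force: [-12.4, 1.0, 10.0]
opening: -0.007
gripper_force: 5.9
```

Run:
```python
from h import *
a=pickle.load(open('scene1.pkl','rb'));b=pickle.load(open('top.pkl','rb'))
o,d=ray(a,215+203/6.15-.4,155+86/6.17-.4);
for z in(.110,.112): print(onz(a,215+203/6.15-.4,155+86/6.17-.4,z))
# scene pocket rim centre & disc
for n,(x,y),z in(('rim',(547,190),.0595),('disc',(630,118),.064)): print(n,onz(a,215+(x-380)/6.15-.4,155+y/6.17-.4,z))
```

```text
[ 0.45307041 -0.21945437  0.11      ]
[ 0.45533551 -0.21724376  0.112     ]
rim [ 0.4915378  -0.21705156  0.0595    ]
disc [ 0.41025169 -0.22395174  0.064     ]
```

```bash
for i in 1; do python3 -m inch '[[-0.3,0,0,0],[-0.3,0,0,0]]';python3 -m inch '[[-0.2,0,0,0],[-0.2,0,0,0]]';done
```

```text
t: 4.5
position: [0.5635, -0.0019, 0.2467]
tcp_rot: [0.073, -3.128, -0.0]
ft_force: [-15.8, 0.7, 13.8]
opening: 0.002
gripper_force: 8.0
t: 4.75
position: [0.5642, -0.0019, 0.2467]
tcp_rot: [0.073, -3.124, -0.0]
ft_force: [-22.1, -0.7, 16.8]
opening: 0.002
gripper_force: 10.3
```

Resistance peaked at the detent at TCP x ≈ .5495, dropped, and now hits a hard stop 14 mm further on, so the drawer looks home. I'll back off, lift and check.

```bash
python3 -m inch '[[2,0,0,0],[5,0,0,0],[8,0,0,0],[8,0,-5,0],[8,0,-10,0],[8,-4,-13,0],[9,-9,-14,0],[10,-14,-14,0],[10,-18,-14,0],[11,-21,-14,0],[11,-21,-14,0],[11,-21,-14,0]]' 8.5
python3 - <<'E'
from m import *
s,M=st()
c=ctrl.capture('top');pickle.dump(c,open('top3.pkl','wb'))
cv2.imwrite('pics/c3.png',cv2.resize(c['color'][120:272,200:390,::-1],None,fx=3.9,fy=3.9,interpolation=2))
E
```

```text
t: 6.25
position: [0.4691, -0.2166, 0.3868]
tcp_rot: [-0.073, 3.14, -0.0]
ft_force: [0.0, 0.3, 0.3]
opening: 1.001
gripper_force: 0.0
t 6.25 p [ 0.4691 -0.2166  0.3868] M [[-0.9989, -0.0462, 0.001], [-0.0462, 0.9989, -0.0001], [-0.0009, -0.0002, -1.0]] yaw_y 92.64859129404421 ft [0.  0.3 0.3] op 1.0010706128930102 0.0 q [-0.45  0.24  1.72  0.    1.18 -2.07]
```

View pics/c3.png

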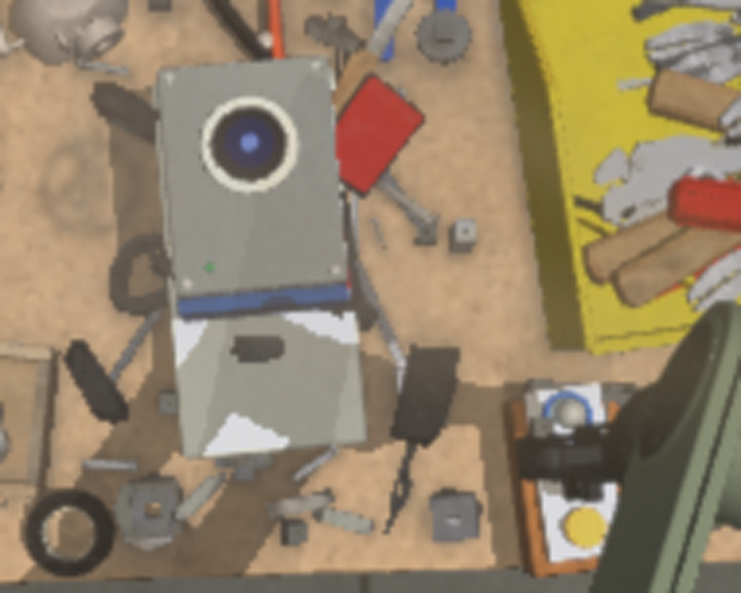

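Drawer front at (263,196) is flush against the box, and the ball is in its pocket at about (346,225). Now I descend on the fin and close.

```bash
python3 -m inch '[[1.7,-0.4,0,-2.4],[1.7,-0.4,4,-2.4],[1.7,-0.4,8,-2.4],[1.7,-0.4,11,-2.4],[1.7,-0.4,13,-2.4],[1.7,-0.4,13.6,-2.4],[1.7,-0.4,13.6,-2.4],[1.7,-0.4,13.6,-2.4]]'; python3 -m inch '[[0,0,0,0],[0,0,0,0],[0,0,0,0],[0,0,0,0]]' 3.5;python3 -m inch '[[0,0,0,0],[0,0,0,0],[0,0,0,0],[0,0,0,0],[0,0,0,0],[0,0,0,0],[0,0,0,0],[0,0,0,0]]' 0.6; python3 m.py
```

```text
t: 7.3
position: [0.4525, -0.2214, 0.2516]
tcp_rot: [-0.139, 3.137, -0.001]
ft_force: [0.4, -1.0, 0.3]
opening: 0.993
gripper_force: 0.0
t: 7.8
position: [0.452, -0.2215, 0.2507]
tcp_rot: [-0.139, 3.138, 0.0]
ft_force: [-0.4, 0.2, -0.3]
opening: 0.411
gripper_force: 0.0
t: 8.8
position: [0.452, -0.2214, 0.2507]
tcp_rot: [-0.139, 3.138, 0.0]
ft_force: [-0.1, -1.2, -0.7]
opening: 0.133
gripper_force: 60.0
t 8.8 p [ 0.452  -0.2214  0.2507] M [[-0.9961, -0.0883, 0.0001], [-0.0883, 0.9961, 0.0001], [-0.0001, 0.0, -1.0]] yaw_y 95.06554109944405 ft [-0.1 -1.2 -0.7] op 0.13274145368667817 60.0495171546936 q [-0.48  0.36  1.94  0.    0.84 -2.14]
```

```bash
python3 -m inch '[[0,0,-0.4,0],[0,0,-1,0],[0,0,-2,0],[0,0,-3.2,0],[0,0,-4.4,0],[0,0,-5.4,0],[0,0,-6,0],[0,0,-6.2,0],[0,0,-6.2,0]]'; python3 -m inch '[[0,0,-0.4,0],[0,0,-1,0],[0,0,-2,0],[0,0,-3.2,0],[0,0,-4.4,0],[0,0,-5.4,0],[0,0,-6,0],[0,0,-6.4,0],[0,0,-6.4,0]]'
python3 - <<'E'
from m import *
st()
c=ctrl.capture('top');pickle.dump(c,open('top4.pkl','wb'))
A=cv2.resize(c['color'][195:275,310:400,::-1],None,fx=4.3,fy=4.3,interpolation=2)
c=ctrl.capture('scene');B=cv2.resize(c['color'][135:215,205:295,::-1],None,fx=4.3,fy=4.3,interpolation=2)
cv2.imwrite('pics/c4.png',np.hstack([A,B]))
E
```

```text
t: 9.93
position: [0.4519, -0.2214, 0.3125]
tcp_rot: [0.139, -3.138, -0.0]
ft_force: [-0.6, 0.7, -2.8]
opening: 0.132
gripper_force: 59.9
t: 11.05
position: [0.452, -0.2214, 0.3768]
tcp_rot: [-0.139, 3.138, -0.0]
ft_force: [0.1, -0.9, -2.1]
opening: 0.128
gripper_force: 59.9
t 11.05 p [ 0.452  -0.2214  0.3768] M [[-0.9961, -0.0883, 0.0001], [-0.0883, 0.9961, 0.0], [-0.0001, -0.0, -1.0]] yaw_y 95.06690514757743 ft [ 0.1 -0.9 -2.1] op 0.12848569674702912 59.855496883392334 q [-0.48  0.23  1.77  0.    1.15 -2.14]
```

View pics/c4.png

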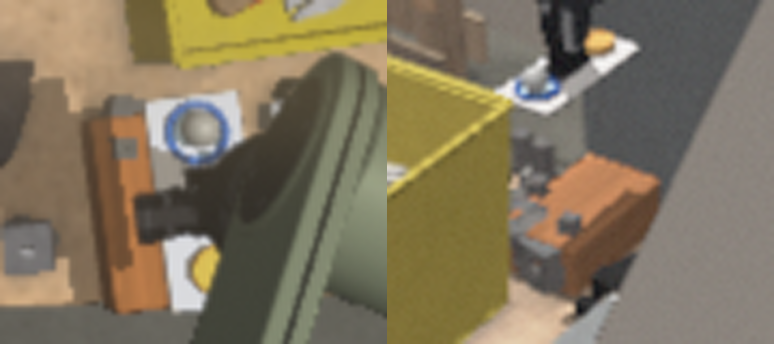

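The tray is lifted and level, with the ball in its blue rim at px (355.4,225.3).

```bash
python3 -m inch '[[0,0.5,0,0],[-0.1,1.5,0,0],[-0.3,3,0,0],[-0.4,4.7,0,0],[-0.6,6.4,0,0],[-0.7,8.1,0,0],[-0.9,9.8,0,0],[-1,11.5,0,0],[-1.2,13,0,0],[-1.3,14.1,0,0],[-1.3,14.8,0,0],[-1.3,15,0,0]]'
python3 - <<'E'
from m import *
c=pickle.load(open('top4.pkl','rb'));k=onz(c,355.4,225.3,.1855);off=k-np.array([.452,-.2214,0]);print('offset',off)
s,M=st()
nom=-M[:,0]*.04; print('nominal',nom)
L=np.array([.685,.0045,0])
for o in(off,nom):
    d=L-o-s['position'];d[2]=0; print(M.T@d*100)
E
```

```text
t: 12.65
position: [0.4517, -0.0706, 0.3767]
tcp_rot: [0.14, -3.138, 0.0]
ft_force: [0.4, -0.1, -2.1]
opening: 0.131
gripper_force: 59.6
offset [0.04087081 0.00257718 0.1855    ]
t 12.65 p [ 0.4517 -0.0706  0.3767] M [[-0.9961, -0.0887, -0.0001], [-0.0887, 0.9961, -0.0001], [0.0001, -0.0001, -1.0]] yaw_y 95.09062109243688 ft [ 0.4 -0.1 -2.1] op 0.1308176631054671 59.64917600154877 q [-0.18  0.16  1.86 -0.    1.12 -1.84]
nominal [ 3.98422241e-02  3.54924981e-03 -2.78778981e-06]
[-1.98123163e+01  5.51351143e+00 -1.81064593e-03]
[-1.99061439e+01  5.40756107e+00 -1.80892536e-03]
```

Both estimates agree: tool shift of about (-19.9, 5.5) cm.

```bash
python3 -m inch '[[-0.5,0.2,0,0],[-1.6,0.5,0,0],[-3.4,1,0,0],[-5.5,1.5,0,0],[-7.7,2.1,0,0],[-9.9,2.7,0,0],[-12.1,3.3,0,0],[-14.3,4,0,0],[-16.4,4.6,0,0],[-18.2,5.1,0,0],[-19.4,5.4,0,0],[-19.9,5.5,0,0]]'; python3 -m inch '[[0,0,0,0],[0,0,0,0],[0,0,0,0],[0,0,0,0],[0,0,0,0],[0,0,0,0],[0,0,0,0],[0,0,0,0]]'
python3 - <<'E'
from m import *
st()
c=ctrl.capture('top');pickle.dump(c,open('top5.pkl','wb'))
A=cv2.resize(c['color'][115:215,220:310,::-1],None,fx=4.3,fy=4.3,interpolation=2)
c=ctrl.capture('scene');B=cv2.resize(c['color'][180:280,205:295,::-1],None,fx=4.3,fy=4.3,interpolation=2)
cv2.imwrite('pics/c5.png',np.hstack([A,B]))
E
```

```text
t: 14.15
position: [0.646, 0.0019, 0.3761]
tcp_rot: [0.139, -3.138, -0.0]
ft_force: [-0.9, -0.0, -2.5]
opening: 0.134
gripper_force: 59.8
t: 15.15
position: [0.6451, 0.0015, 0.3767]
tcp_rot: [-0.139, 3.138, 0.0]
ft_force: [-0.6, -0.7, -2.2]
opening: 0.127
gripper_force: 59.8
t 15.15 p [0.6451 0.0015 0.3767] M [[-0.9961, -0.0883, 0.0001], [-0.0883, 0.9961, 0.0001], [-0.0001, 0.0001, -1.0]] yaw_y 95.0677001087173 ft [-0.6 -0.7 -2.2] op 0.1274541433336308 59.78856861591339 q [-0.02  0.45  1.44  0.    1.26 -1.67]
```

View pics/c5.png

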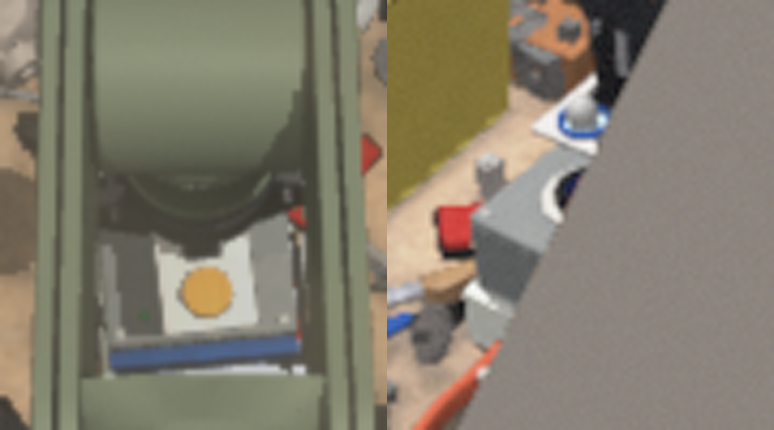

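The ball is in its blue rim at scene px (250,207.5), and the drawer is still closed against the box. A quick cross-check before handing in.

Run:
```python
from m import *
t=pickle.load(open('top5.pkl','rb'));a=pickle.load(open('scene1.pkl','rb'))
print('rim',onz(a,250.2,207.5,.1855));d=onz(t,220+206/4.3-.38,115+292/4.3-.38,.190)
print('pocket from disc',d+.08*np.array([.9961,.0883,0]),'lens .685 .0045')
s=ctrl.sense();print(s['qvel'],s['t']);print(ctrl.finish_job())
```

```text
rim [0.68515933 0.0060921  0.1855    ]
pocket from disc [0.68498986 0.00418695 0.19      ] lens .685 .0045
[-0.00075886  0.00133846 -0.00082886 -0.00104729 -0.00097715 -0.00079899] 15.25
the job is handed in; nothing more can be done
None
```

I handed the job in at 15.25 s with the drawer home in its detent and the tray held level and still over the lens; camera checks put the pocket within about 2 mm of the lens axis, underside about 50 mm above and ball in its pocket, but the hand-in gave no pass/fail verdict.

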